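Pair the bisque-fired lids with their jars

ROBOT

A 6-joint arm with a two-finger parallel gripper is mounted at the origin on the work surface. World frame = base frame: x ahead of the robot, y to its left, z up, the work surface at z = 0. Lengths are in m, angles in rad, forces in N, time in s.
With the tool pointing down it reaches from about 0.35 to 0.85 m from the base axis. Payload 8.1 kg.
Tool frame: the origin (TCP) lies on the mounting face of the last link; the fingertips stand 186 mm ahead of it and the grasp point (between the pads) lies 167 mm ahead of it; z points along the fingers, y is the line along which they close (so a half turn about z gives the same grasp; the last joint's range is limited). The gripper opens to 93 mm and grips with 3 to 60 N. Pads are 15 mm wide; open, the fingers measure 128 mm over their backs; the gripper's body (75 mm by 188 mm) begins 65 mm behind the grasp point.
Start: joints at [1.212, 0.13, 1.488, -0, 1.523, -0.085], TCP at [0.162, 0.578, 0.405] pointing down, gripper open.
Joint ranges: [-2.96, 2.96], [-0.89, 2.26], [0.02, 2.5], [-1.34, 4.48], [0, 2.73], [-2.66, 2.66]. Speed limits (rad/s): [2.39, 2.39, 2.79, 3.14, 3.14, 3.14].

INTERFACE

Orientations are given as a rotation vector (axis times angle).
In Python, from plant import read_state, read_camera, camera_params, close_job gives the robot as it stands. The module is installed in compiled form; this text tells all that it offers.
- The arm moves only by the tool servo_tool, never from a script. Its argument "increments" is a list of rows, each an object with "slide": the shift along the tool's x, y, z in mm, a list of three; "dr": the turn, a rotation vector about the tool's x, y, z in rad, a list of three; "jaw": the closure, from 0 (fully open) to 1 (shut). In form: [{"slide": [x, y, z], "dr": [ax, ay, az], "jaw": jaw}, ...]. A call has 1 to 20 rows; each row is the pose to reach, as a shift and turn from the pose commanded when the call began, along the tool's axes at that moment; what a row does not reach only later rows make up. A row lasts 1/10 s, in which the tool goes at most 50 mm and 8.59 degrees, less where a joint would pass 70% of its speed; a pose out of reach is approached as far as the arm can. A call with a gripper value outside its range is refused whole. The fingers move at their own pace and stop on an object; "force" is the grip in N (left out, the last holds). Time passes only in rows, so rows that repeat a pose let the fingers close. It gives the time, the measured TCP pose, the force, the opening and the grip force at its end, in the units of the state.
- read_state(): the state, without advancing time (a new reading comes with each control period).
- read_camera(name): name is "side" or "top" or "wrist"; returns (picture, depth): 384x512x3 uint8, red, green, blue; 384x512 float32, m along the optical axis (not along the pixel's ray), 0 where there is no reading.
- camera_params(name): a dict with "fx", "fy", "cx", "cy" (pixels), "k1" (the pictures are not rectified: a ray, as slopes to the right and down, at radius r is drawn at 1 + k1 r^2 times it, then the intrinsics apply), "rvec" (rotation vector, rad) and "tvec" (3), from world to camera coordinates, as OpenCV has them. Camera axes: x right, y down, z forward; pixel columns grow to the right and rows downward; lengths in m; the calibration is good to about 2 mm. A picture is of the moment at which its call begins: read the wrist's pose just before it. camera_params takes no time and is no camera call; for the wrist camera it gives the pose at the moment of the call.
- close_job(): hands the job in; it is judged then, once.
The state is a dict: "t": time; "q": joint angles; "dq": joint speeds; "joint_torque": joint torques, N m; "tool_pos": TCP position; "orientation": TCP orientation; "force": force on the tool from outside, world axes, zero at the start; "wrist_torque": the same for the moment, N m; "opening": finger opening in m; "gripper_force": force on a finger pad.
Only numpy, scipy, OpenCV 4.12 (cv2) and the standard library are available. Lean on these libraries where they do the work, as an engineer would, in place of code of your own. Each camera call takes 0.05 s, during which the arm holds its last target. There are 200 camera calls.

TASK

Four jars and their four knobbed lids have come out of the bisque kiln and stand mixed up on the workshop table. Put every lid on the jar it fits, so that it sits level with its flange down in the mouth, before they go on to glazing. Do not drop a lid or tip a jar over, and leave the mug and the saucer where they are.

Things in the scene. Friction and masses are not known exactly. Their poses are not given: they have to be found in the camera images.
- lid_a_center (a point): The smallest lid: loose, terracotta, knob up, 40-180 g, 44 mm high. Disc 58 mm across, 6 thick; under it a tapered flange 10 deep, 36 across at the disc, 26 at its foot; on it a round knob 28 high, its upper 16 mm 22 across. Point: on the axis, half-way up, 22 mm above the flange's foot and below the knob's top, 6 above the disc's top face. z: up the axis. Fits only jar_a; seated, this point is 12 mm above jar_a_mouth.
- lid_b_center (a point): The second smallest lid: loose, terracotta, knob up, 40-180 g, 44 mm high. Disc 72 mm across, 6 thick; under it a tapered flange 10 deep, 50 across at the disc, 40 at its foot; on it a round knob 28 high, its upper 16 mm 22 across. Point: on the axis, half-way up, 22 mm above the flange's foot and below the knob's top, 6 above the disc's top face. z: up the axis. Fits only jar_b; seated, this point is 12 mm above jar_b_mouth.
- lid_c_center (a point): The second largest lid: loose, terracotta, knob up, 40-180 g, 44 mm high. Disc 86 mm across, 6 thick; under it a tapered flange 10 deep, 64 across at the disc, 54 at its foot; on it a round knob 28 high, its upper 16 mm 22 across. Point: on the axis, half-way up, 22 mm above the flange's foot and below the knob's top, 6 above the disc's top face. z: up the axis. Fits only jar_c; seated, this point is 12 mm above jar_c_mouth.
- lid_d_center (a point): The largest lid: loose, terracotta, knob up, 40-180 g, 44 mm high. Disc 100 mm across, 6 thick; under it a tapered flange 10 deep, 78 across at the disc, 68 at its foot; on it a round knob 28 high, its upper 16 mm 22 across. Point: on the axis, half-way up, 22 mm above the flange's foot and below the knob's top, 6 above the disc's top face. z: up the axis. Fits only jar_d; seated, this point is 12 mm above jar_d_mouth.
- jar_a_mouth (a point): Mouth of the little jar, plain terracotta, open, loose, standing upright on the table; weighs 150 to 520 g. 70 mm high, 72 mm across the belly, rim 56 mm across outside, wall 6 mm, mouth 44 mm across inside. This point is the centre of the mouth, level with the flat rim. z is up along the axis.
- jar_b_mouth (a point): Mouth of the tall bellied jar, plain terracotta, open, loose, standing upright on the table; weighs 150 to 520 g. 100 mm high, 90 mm across the belly, rim 70 mm across outside, wall 6 mm, mouth 58 mm across inside. This point is the centre of the mouth, level with the flat rim. z is up along the axis.
- jar_c_mouth (a point): Mouth of the bellied jar, plain terracotta, open, loose, standing upright on the table; weighs 150 to 520 g. 85 mm high, 100 mm across the belly, rim 84 mm across outside, wall 6 mm, mouth 72 mm across inside. This point is the centre of the mouth, level with the flat rim. z is up along the axis.
- jar_d_mouth (a point): Mouth of the squat wide jar, plain terracotta, open, loose, standing upright on the table; weighs 150 to 520 g. 75 mm high, 110 mm across the belly, rim 98 mm across outside, wall 6 mm, mouth 86 mm across inside. This point is the centre of the mouth, level with the flat rim. z is up along the axis.
- mug_center (a point): Terracotta mug with a side handle, 80 mm across, 90 mm high, no lid belongs to it; the point is on its axis half-way up. Not part of the job.
- saucer_center (a point): Terracotta saucer, 130 mm across, 20 mm high, no knob; the point is on its axis 10 mm above the table. Not part of the job.
There are look-alikes about, which are no part of the job. Leave any black look-alike of the part that bears lid_a_center alone.

How it is judged:
By the outcome, as a careful person would: the job done as asked, in the order asked, and still so for the second after the job is handed in, with the robot touching nothing.
It also fails if it takes over 109 s, if anything falls off the work surface, if the arm or the gripper's body presses on something with over 40 N, if the wrist force passes 120 N, or if a joint passes its speed limit or range.

## Working session

There is one attempt and no reset: what is moved stays moved. The work goes in short steps, Python scripts to look and compute and a tool call to move; the robot and the scene stay as the last step left them, time stands still between calls to the robot, and variables do not carry over. Pictures are saved under pics/ and viewed, at most 14 in all, crops included, and the job is handed in when it is done.

Besides the shell and the picture viewer there is one more tool, called as name(argument=value, ...) on one line, values as JSON. servo_tool: Moves the arm, as the interface text tells. Its arguments: {"type":"object","properties":{"increments":{"type":"array"},"force":{"type":"number"}},"required":["increments"]}

```bash
mkdir -p pics
cat > h.py <<'E'
import numpy as np, cv2
from plant import *
def world(P,u,v,z=None,d=None):
    R=cv2.Rodrigues(np.array(P["rvec"],float))[0];t=np.array(P["tvec"],float).ravel()
    x=np.array([(u-P["cx"])/P["fx"],(v-P["cy"])/P["fy"]]);s=x.copy()
    for _ in range(20): s=x/(1+P["k1"]*(s@s))
    r=np.array([s[0],s[1],1.]);c=-R.T@t;w=R.T@r
    return c+w*(d if d is not None else (z-c[2])/w[2])
def cloud(P,D):
    v,u=np.mgrid[0:D.shape[0],0:D.shape[1]];
    x=np.stack([(u-P["cx"])/P["fx"],(v-P["cy"])/P["fy"]],-1);s=x.copy()
    for _ in range(20): s=x/(1+P["k1"]*(s**2).sum(-1,keepdims=True))
    R=cv2.Rodrigues(np.array(P["rvec"],float))[0];t=np.array(P["tvec"],float).ravel()
    p=np.concatenate([s,np.ones_like(s[...,:1])],-1)*D[...,None]
    W=(p-t)@R; W[D<=0]=np.nan
    return W
E
python3 - <<'E'
from h import *
for n in("top","side"):
    P=camera_params(n);I,D=read_camera(n)
    np.savez(n+".npz",I=I,D=D);cv2.imwrite(f"pics/{n}0.png",cv2.resize(I[...,::-1],(800,600),interpolation=cv2.INTER_CUBIC))
    print(n,P)
print(read_state())
E
```

```text
top {'fx': 362.42414751139523, 'fy': 362.42414751139523, 'cx': 257.9640404733901, 'cy': 193.7240247472509, 'k1': -0.04430259347373098, 'rvec': array([ 2.09668696, -2.13214077,  0.16824294]), 'tvec': array([0.01703932, 0.53750035, 1.11681832])}
side {'fx': 436.8302815139428, 'fy': 436.8302815139428, 'cx': 262.09486492061995, 'cy': 191.49978075350828, 'k1': 0.0037143222270516816, 'rvec': array([ 2.17921616, -0.82543138,  0.38466581]), 'tvec': array([-0.40203014,  0.29355949,  1.25307263])}
{'t': 0.1, 'q': array([ 1.21159203e+00,  1.31064691e-01,  1.48915852e+00, -1.46517980e-06,
        1.52302469e+00, -8.53900943e-02]), 'dq': array([ 0.00165645, -0.00142199, -0.00090414,  0.00047805,  0.00040038,
        0.00022346]), 'joint_torque': array([ 9.08987113e-04, -5.61339390e+01, -4.93097699e+01,  7.70687638e-02,
        2.89479975e-02, -3.33123728e-05]), 'tool_pos': array([0.16214254, 0.57745894, 0.40381114]), 'orientation': array([-4.28714117e-01, -3.11183520e+00,  2.53628377e-03]), 'force': array([0.63416649, 0.59623978, 0.01426542]), 'wrist_torque': array([0.00345573, 0.02121005, 0.04758948]), 'gripper_force': 0.0, 'opening': 0.09283951635940273}
```

View pics/top0.png

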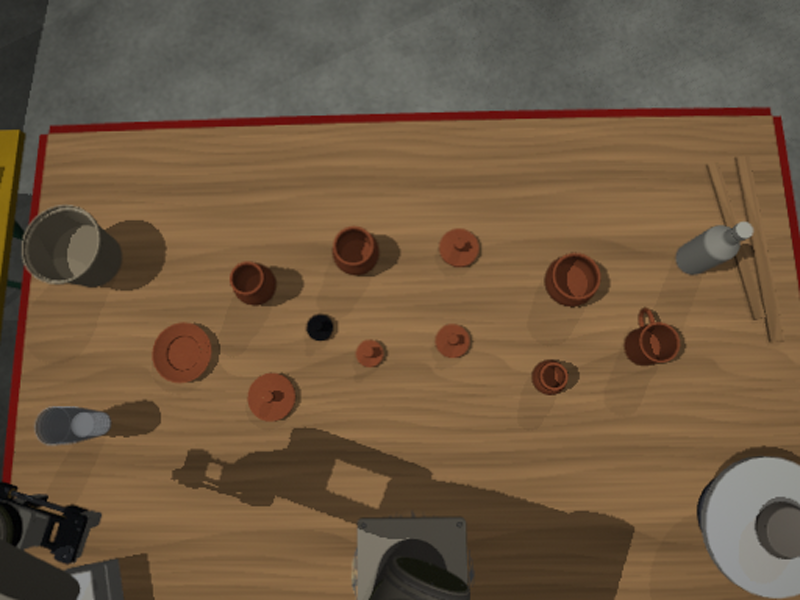

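View pics/side0.png

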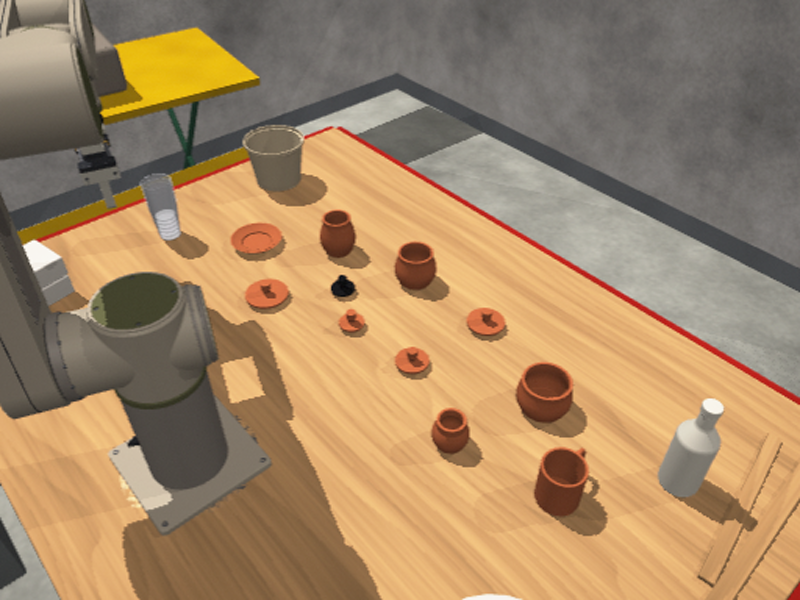

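Top picture (800×600), candidates:
- **Lids:** a (371,352), b (453,340), c (459,247), d (272,396).
- **Jars:** a (552,376), b (253,282), c (355,249), d (574,277).
- **Not mine:** the black look-alike lid (320,327), saucer (183,352), mug (655,343), and the bucket, glass and bottle.

Next I'll measure these from the depth images.

```bash
cat > m.py <<'E'
from h import *
from scipy.optimize import least_squares
def circ(p,r):
    f=lambda c:np.hypot(*(p-c[:2]).T)-c[2]
    s=least_squares(f,[*p.mean(0),r],loss="soft_l1",f_scale=.002);return s.x,np.std(f(s.x))
JH=dict(a=(.07,.056),b=(.1,.07),c=(.085,.084),d=(.075,.098)); LD=dict(a=.058,b=.072,c=.086,d=.1)
E
python3 - <<'E'
from m import *
px=dict(La=(371,352),Lb=(453,340),Lc=(459,247),Ld=(272,396),Ja=(552,376),Jb=(253,282),Jc=(355,249),Jd=(574,277),mug=(655,343),black=(320,327),saucer=(183,352))
G={}
for n in("top","side"):
    z=np.load(n+".npz");P=camera_params(n);W=cloud(P,z["D"]);I=z["I"].astype(int)
    red=(I[...,0]>1.35*I[...,2]+15)&(I[...,0]>1.6*I[...,1])
    Q=W[red&np.isfinite(W[...,0])]
    A=W[np.isfinite(W[...,0])]
    tb=A[(abs(A[:,2])<.01)];print(n,"table z",np.median(tb[:,2]),tb[:,2].std())
    for k,(u,v) in px.items():
        h=JH[k[1]][0] if k[0]=="J" else .016 if k[0]=="L" else .05
        g=world(camera_params("top"),u*.64,v*.64,z=h)
        S=A if k=="black" else Q
        q=S[np.hypot(*(S[:,:2]-g[:2]).T)<.075]
        if k[0]=="J":
            r=q[abs(q[:,2]-h)<.006][:,:2];c,e=circ(r,JH[k[1]][1]/2-.003);ex=2*c[2]
            print(k,c[:2].round(4),"rim mid dia",round(ex,4),"exp",JH[k[1]][1]-.006,"res",round(e,4),len(r),"zmax",np.percentile(q[:,2],98).round(3))
        elif k[0]=="L":
            d=q[abs(q[:,2]-.014)<.006][:,:2];kn=q[q[:,2]>.034]
            hull=cv2.convexHull(d.astype(np.float32))[:,0];c,rr=cv2.minEnclosingCircle(hull)
            print(k,"disc",np.round(c,4),"dia",round(2*rr,4),"exp",LD[k[1]],"knob",kn[:,:2].mean(0).round(4),len(kn),"zmax",q[:,2].max().round(3))
        else: 
            q=q[q[:,2]>.01]; print(k,q.mean(0).round(3),q[:,2].max().round(3))
E
```

```text
top table z -8.528641862721423e-05 0.0027237603295843884
La disc [0.4389 0.082 ] dia 0.0553 exp 0.058 knob [0.4391 0.0833] 39 zmax 0.048
Lb disc [ 0.4622 -0.0918] dia 0.0695 exp 0.072 knob [ 0.462  -0.0901] 40 zmax 0.049
Lc disc [ 0.6631 -0.112 ] dia 0.0852 exp 0.086 knob [ 0.6642 -0.1102] 35 zmax 0.047
Ld disc [0.352  0.2865] dia 0.1004 exp 0.1 knob [0.3516 0.2853] 41 zmax 0.049
Ja [ 0.3819 -0.2855] rim mid dia 0.05 exp 0.05 res 0.0019 110 zmax 0.073
Jb [0.5861 0.3205] rim mid dia 0.0638 exp 0.064 res 0.0018 122 zmax 0.102
Jc [0.6522 0.1083] rim mid dia 0.0758 exp 0.078 res 0.0018 143 zmax 0.087
Jd [ 0.5826 -0.3425] rim mid dia 0.0921 exp 0.092 res 0.0019 187 zmax 0.077
mug [ 0.448 -0.491  0.058] 0.094
black [0.495 0.185 0.021] 0.047
saucer [0.446 0.481 0.015] 0.025
side table z 0.0013375592664694007 0.0028032791230728263
La disc [0.4365 0.0813] dia 0.0608 exp 0.058 knob [0.4365 0.078 ] 32 zmax 0.051
Lb disc [ 0.4613 -0.0935] dia 0.0737 exp 0.072 knob [ 0.461  -0.0959] 40 zmax 0.048
Lc disc [ 0.6633 -0.1131] dia 0.0903 exp 0.086 knob [ 0.6624 -0.1148] 37 zmax 0.049
Ld disc [0.3523 0.285 ] dia 0.1039 exp 0.1 knob [0.35   0.2825] 32 zmax 0.049
Ja [ 0.3815 -0.2891] rim mid dia 0.0498 exp 0.05 res 0.0019 125 zmax 0.074
Jb [0.5846 0.3185] rim mid dia 0.0627 exp 0.064 res 0.0033 87 zmax 0.103
Jc [0.6512 0.1062] rim mid dia 0.0777 exp 0.078 res 0.0027 114 zmax 0.088
Jd [ 0.5816 -0.3452] rim mid dia 0.0914 exp 0.092 res 0.0022 219 zmax 0.078
mug [ 0.441 -0.496  0.057] 0.096
black [0.493 0.181 0.023] 0.048
saucer [0.449 0.487 0.016] 0.027
```

servo_tool(increments=[{"slide": [-40,-35,11],"dr": [0,0,-0.05],"jaw": 0.3},{"slide": [-80,-70,22],"dr": [0,0,-0.1],"jaw": 0.3},{"slide": [-120,-105,34],"dr": [0,0,-0.15],"jaw": 0.3},{"slide": [-160,-140,45],"dr": [0,0,-0.2],"jaw": 0.3},{"slide": [-200,-175,56],"dr": [0,0,-0.25],"jaw": 0.3},{"slide": [-240,-210,68],"dr": [0,0,-0.274],"jaw": 0.3},{"slide": [-262,-229,74],"dr": [0,0,-0.274],"jaw": 0.3},{"slide": [-262,-229,74],"dr": [0,0,-0.274],"jaw": 0.3},{"slide": [-262,-229,74],"dr": [0,0,-0.274],"jaw": 0.3},{"slide": [-262,-229,74],"dr": [0,0,-0.274],"jaw": 0.3}], force=15)

```text
t: 1.1
tool_pos: [0.3522, 0.2869, 0.3309]
orientation: [0.0, -3.141, -0.001]
force: [-0.7, 0.8, 0.4]
opening: 0.0656
gripper_force: 0.0
```

```bash
cat > w.py <<'E'
import sys
from m import *
from scipy.spatial.transform import Rotation as Ro
def st():
    s=read_state();print("t",s["t"],"pos",s["tool_pos"].round(4),"R",Ro.from_rotvec(s["orientation"]).as_matrix()[:, :2].T.round(4).tolist(),"F",s["force"].round(1),"op",round(s["opening"],4),"gf",s["gripper_force"]);return s
def look(nm=None):
    P=camera_params("wrist");I,D=read_camera("wrist")
    if nm: cv2.imwrite(f"pics/{nm}.png",I[...,::-1])
    W=cloud(P,D);J=I.astype(int)
    red=(J[...,0]>1.35*J[...,2]+15)&(J[...,0]>1.6*J[...,1])
    return I,W,W[red&np.isfinite(W[...,0])]
def lid(Q,g,k):
    q=Q[np.hypot(*(Q[:,:2]-g).T)<LD[k]/2+.012]
    d=q[abs(q[:,2]-.015)<.006][:,:2]
    c,rr=cv2.minEnclosingCircle(cv2.convexHull(d.astype(np.float32))[:,0])
    kn=q[(q[:,2]>.038)&(q[:,2]<.05)]
    print("lid",k,"disc",np.round(c,4),2*rr,"n",len(d),"knob top",kn[:,:2].mean(0).round(4),np.ptp(kn[:,:2],axis=0).round(3),len(kn),kn[:,2].max().round(3) if len(kn) else 0)
def jar(Q,g,k):
    h,D=JH[k];q=Q[np.hypot(*(Q[:,:2]-g).T)<D/2+.01]
    r=q[abs(q[:,2]-h)<.004][:,:2];c,e=circ(r,D/2-.003)
    print("jar",k,c[:2].round(4),2*c[2],"res",e,len(r),np.ptp(r,axis=0).round(3),"zmax",np.percentile(q[:,2],99).round(4))
E
python3 - <<'E'
from w import *
st();I,W,Q=look("w0");lid(Q,(.352,.286),"d");st()
E
```

```text
t 1.1 pos [0.3522 0.2869 0.3309] R [[-1.0, -0.0, 0.0002], [-0.0, 1.0, 0.0005]] F [-0.7  0.8  0.4] op 0.0656 gf 0.0
lid d disc [0.352  0.2878] 0.09954027831554413 n 5660 knob top [0.3512 0.288 ] [0.022 0.021] 375 0.046
t 1.15 pos [0.3521 0.2874 0.331 ] R [[-1.0, -0.0013, -0.0], [-0.0013, 1.0, 0.0006]] F [ 0.2  0.7 -1. ] op 0.0651 gf 0.0
```

View pics/w0.png

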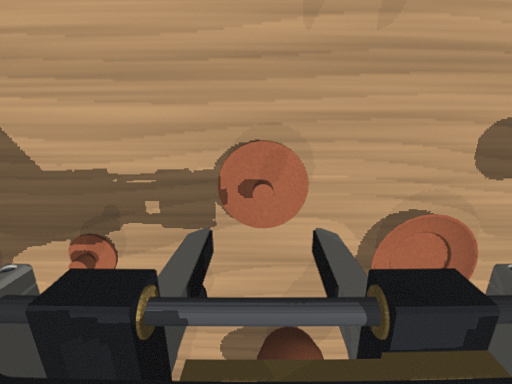

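The wrist picture shows lid d alone, with its disc centred at (263,184) and its knob at (262,190). It measures 99.5 mm across at (0.352, 0.288), so the choice is right. The small lid at (92,255) and the saucer at (425,255) are clear of the fingers.

servo_tool(increments=[{"slide": [0,1,40],"dr": [0,0,0],"jaw": 0.3},{"slide": [0,1,80],"dr": [0,0,0],"jaw": 0.3},{"slide": [0,1,105],"dr": [0,0,0],"jaw": 0.3},{"slide": [0,1,117],"dr": [0,0,0],"jaw": 0.3},{"slide": [0,1,125],"dr": [0,0,0],"jaw": 0.3},{"slide": [0,1,125],"dr": [0,0,0],"jaw": 0.3},{"slide": [0,1,125],"dr": [0,0,0],"jaw": 0.5},{"slide": [0,1,125],"dr": [0,0,0],"jaw": 0.7},{"slide": [0,1,125],"dr": [0,0,0],"jaw": 1},{"slide": [0,1,125],"dr": [0,0,0],"jaw": 1},{"slide": [0,1,125],"dr": [0,0,0],"jaw": 1},{"slide": [0,1,125],"dr": [0,0,0],"jaw": 1},{"slide": [0,1,125],"dr": [0,0,0],"jaw": 1},{"slide": [0,1,125],"dr": [0,0,0],"jaw": 1}], force=20)

```text
t: 2.55
tool_pos: [0.3526, 0.2873, 0.2058]
orientation: [-0.0, 3.142, 0.0]
force: [-0.8, 0.2, 1.1]
opening: 0.0209
gripper_force: 20.0
```

servo_tool(increments=[{"slide": [0,0,-15],"dr": [0,0,0],"jaw": 1},{"slide": [0,0,-45],"dr": [0,0,0],"jaw": 1},{"slide": [0,0,-80],"dr": [0,0,0],"jaw": 1},{"slide": [0,0,-115],"dr": [0,0,0],"jaw": 1},{"slide": [0,0,-145],"dr": [0,0,0],"jaw": 1},{"slide": [0,0,-155],"dr": [0,0,0],"jaw": 1}])

```text
t: 3.15
tool_pos: [0.3532, 0.2878, 0.3641]
orientation: [-0.0, 3.137, 0.004]
force: [0.7, -0.5, -1.0]
opening: 0.0212
gripper_force: 20.0
```

servo_tool(increments=[{"slide": [-7,-18,0],"dr": [0,0,0],"jaw": 1},{"slide": [-19,-52,0],"dr": [0,0,0],"jaw": 1},{"slide": [-34,-94,0],"dr": [0,0,0],"jaw": 1},{"slide": [-49,-136,0],"dr": [0,0,0],"jaw": 1},{"slide": [-65,-178,0],"dr": [0,0,0],"jaw": 1},{"slide": [-80,-220,0],"dr": [0,0,0],"jaw": 1},{"slide": [-95,-262,0],"dr": [0,0,0],"jaw": 1},{"slide": [-111,-304,0],"dr": [0,0,0],"jaw": 1},{"slide": [-126,-346,0],"dr": [0,0,0],"jaw": 1},{"slide": [-142,-388,0],"dr": [0,0,0],"jaw": 1},{"slide": [-157,-430,0],"dr": [0,0,0],"jaw": 1},{"slide": [-172,-472,0],"dr": [0,0,0],"jaw": 1},{"slide": [-188,-514,0],"dr": [0,0,0],"jaw": 1},{"slide": [-203,-556,0],"dr": [0,0,0],"jaw": 1},{"slide": [-216,-591,0],"dr": [0,0,0],"jaw": 1},{"slide": [-225,-616,0],"dr": [0,0,0],"jaw": 1},{"slide": [-230,-631,0],"dr": [0,0,0],"jaw": 1},{"slide": [-230,-631,0],"dr": [0,0,0],"jaw": 1},{"slide": [-230,-631,0],"dr": [0,0,0],"jaw": 1}])

```text
t: 5.05
tool_pos: [0.5823, -0.3433, 0.3587]
orientation: [-0.0, -3.139, -0.003]
force: [0.8, 0.3, -1.7]
opening: 0.0209
gripper_force: 20.0
```

Run:
```python
from w import *
s=st();I,W,Q=look("w1");jar(Q,(.582,-.3435),"d")
g=s["tool_pos"][:2]
q=Q[(np.hypot(*(Q[:,:2]-g).T)<.07)&(Q[:,2]>s["tool_pos"][2]-.2)]
print(len(q)); 
if len(q): print(q.min(0),q.max(0))
```

```text
t 5.05 pos [ 0.5823 -0.3433  0.3587] R [[-1.0, 0.0002, 0.0023], [0.0002, 1.0, 0.002]] F [ 0.8  0.3 -1.7] op 0.0209 gf 19.99980570981279
jar d [ 0.5843 -0.3429] 0.09374062675221428 res 0.0017375488994100816 651 [0.029 0.088] zmax 0.198
11273
[ 0.53156661 -0.39216141  0.16446971] [ 0.62914269 -0.29362608  0.22331437]
```

View pics/w1.png

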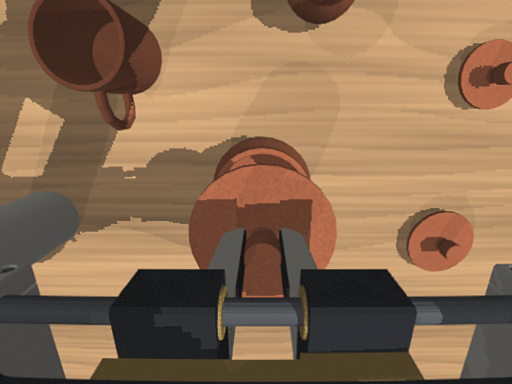

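The wrist picture shows lid d held level below the fingers, its disc centred near (263,230). Jar d's rim shows just behind it at (263,175). The lid is within 2 mm of the jar axis, so I'll lower it.

servo_tool(increments=[{"slide": [-1,0,25],"dr": [0,0,0],"jaw": 1},{"slide": [-1,0,55],"dr": [0,0,0],"jaw": 1},{"slide": [-1,0,70],"dr": [0,0,0],"jaw": 1},{"slide": [-1,0,76],"dr": [0,0,0],"jaw": 1},{"slide": [-1,0,79],"dr": [0,0,0],"jaw": 1},{"slide": [-1,0,81],"dr": [0,0,0],"jaw": 1},{"slide": [-1,0,83],"dr": [0,0,0],"jaw": 1},{"slide": [-1,0,85],"dr": [0,0,0],"jaw": 1},{"slide": [-1,0,86.5],"dr": [0,0,0],"jaw": 1},{"slide": [-1,0,87.5],"dr": [0,0,0],"jaw": 1},{"slide": [-1,0,87.5],"dr": [0,0,0],"jaw": 1}])

```text
t: 6.2
tool_pos: [0.5836, -0.3436, 0.2731]
orientation: [0.0, -3.141, -0.0]
force: [0.4, -0.6, -1.0]
opening: 0.0212
gripper_force: 20.0
```

servo_tool(increments=[{"slide": [0,0,1],"dr": [0,0,0],"jaw": 1},{"slide": [0,0,2],"dr": [0,0,0],"jaw": 1},{"slide": [0,0,2],"dr": [0,0,0],"jaw": 1},{"slide": [0,0,2],"dr": [0,0,0],"jaw": 1}])

```text
t: 6.6
tool_pos: [0.5836, -0.3436, 0.2712]
orientation: [0.0, -3.141, -0.0]
force: [-1.0, -0.1, -1.7]
opening: 0.0211
gripper_force: 20.0
```

servo_tool(increments=[{"slide": [0,0,0.5],"dr": [0,0,0],"jaw": 1},{"slide": [0,0,1],"dr": [0,0,0],"jaw": 1},{"slide": [0,0,1],"dr": [0,0,0],"jaw": 1},{"slide": [0,0,1],"dr": [0,0,0],"jaw": 1}])

```text
t: 7.0
tool_pos: [0.5837, -0.3436, 0.2709]
orientation: [-0.0, 3.141, -0.0]
force: [-3.8, 2.1, 5.9]
opening: 0.0209
gripper_force: 20.0
```

Contact came at the expected height, so I'll release and then rise.

servo_tool(increments=[{"slide": [0,0,0],"dr": [0,0,0],"jaw": 0.7},{"slide": [0,0,0],"dr": [0,0,0],"jaw": 0.5},{"slide": [0,0,0],"dr": [0,0,0],"jaw": 0.35},{"slide": [0,0,0],"dr": [0,0,0],"jaw": 0.35},{"slide": [0,0,-10],"dr": [0,0,0],"jaw": 0.35},{"slide": [0,0,-40],"dr": [0,0,0],"jaw": 0.35},{"slide": [0,0,-80],"dr": [0,0,0],"jaw": 0.35},{"slide": [0,0,-100],"dr": [0,0,0],"jaw": 0.35},{"slide": [0,0,-100],"dr": [0,0,0],"jaw": 0.35}])

```text
t: 7.9
tool_pos: [0.5846, -0.3442, 0.3765]
orientation: [-0.0, 3.134, -0.008]
force: [-0.1, -0.5, 0.6]
opening: 0.0605
gripper_force: 0.0
```

```bash
cat >> w.py <<'E'
def seat(Q,g,k):
    h=JH[k][0];q=Q[np.hypot(*(Q[:,:2]-g).T)<LD[k]/2+.012]
    d=q[(abs(q[:,2]-h-.006)<.007)];r=np.hypot(*(d[:,:2]-g).T);d=d[(r>.018)]
    A=np.c_[d[:,:2]-g,np.ones(len(d))];s=np.linalg.lstsq(A,d[:,2],rcond=None)[0]
    c,rr=cv2.minEnclosingCircle(cv2.convexHull(d[:,:2].astype(np.float32))[:,0])
    kn=q[q[:,2]>h+.028]
    print("seat",k,"disc z",s[2].round(4),"exp",h+.006,"tilt deg",np.degrees(np.hypot(*s[:2])).round(1),"c",np.round(c,4),2*rr,"knob",kn[:,:2].mean(0).round(4) if len(kn) else None,len(d))
E
python3 - <<'E'
from w import *
s=st();I,W,Q=look("w2");seat(Q,np.array([.583,-.3435]),"d");lid(Q,(.4618,-.0926),"b");lid(Q,(.6632,-.1125),"c")
jar(Q,(.3817,-.287),"a")
E
```

```text
t 7.9 pos [ 0.5846 -0.3442  0.3765] R [[-1.0, -0.0003, -0.0072], [-0.0002, 1.0, -0.005]] F [-0.1 -0.5  0.6] op 0.0605 gf 0.0
seat d disc z 0.0816 exp 0.081 tilt deg 0.1 c [ 0.583  -0.3432] 0.09983858466148376 knob [ 0.5824 -0.3432] 5998
lid b disc [ 0.4633 -0.0924] 0.0718250721693039 n 2514 knob top [ 0.4638 -0.0945] [0.022 0.018] 341 0.047
lid c disc [ 0.6654 -0.1118] 0.0871538519859314 n 2426 knob top [ 0.6643 -0.1132] [0.02  0.022] 237 0.047
jar a [ 0.4114 -0.288 ] 0.001209990308994147 res 4.879572223712159e-13 2 [0.    0.001] zmax 0.063
```

View pics/w2.png

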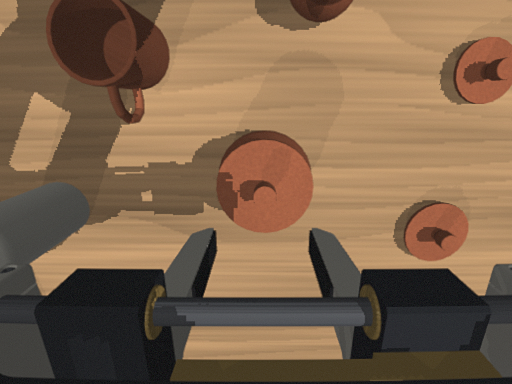

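Lid d is seated level: tilt 0.1°, disc at (265,180) on jar d. Next is lid c, at (432,232).

servo_tool(increments=[{"slide": [-10,30,0],"dr": [0,0,0],"jaw": 0.3},{"slide": [-25,72,5],"dr": [0,0,0],"jaw": 0.3},{"slide": [-40,116,15],"dr": [0,0,0],"jaw": 0.3},{"slide": [-55,160,25],"dr": [0,0,0],"jaw": 0.3},{"slide": [-70,203,35],"dr": [0,0,0],"jaw": 0.3},{"slide": [-80,232,40],"dr": [0,0,0],"jaw": 0.3},{"slide": [-80,232,40],"dr": [0,0,0],"jaw": 0.3},{"slide": [-80,232,40],"dr": [0,0,0],"jaw": 0.3}])

```text
t: 8.75
tool_pos: [0.6632, -0.1108, 0.3284]
orientation: [0.003, -3.139, -0.0]
force: [-0.0, -1.4, 0.7]
opening: 0.0651
gripper_force: 0.0
```

Run:
```python
from w import *
s=st();I,W,Q=look();lid(Q,(.664,-.1125),"c");lid(Q,(.4635,-.093),"b")
```

```text
t 8.75 pos [ 0.6632 -0.1108  0.3284] R [[-1.0, -0.002, 0.0029], [-0.002, 1.0, 0.0003]] F [-0.  -1.4  0.7] op 0.0651 gf 0.0
lid c disc [ 0.6651 -0.1116] 0.08515231311321259 n 4068 knob top [ 0.6644 -0.1111] [0.022 0.021] 385 0.046w.py:17: RuntimeWarning: Mean of empty slice.
  print("lid",k,"disc",np.round(c,4),2*rr,"n",len(d),"knob top",kn[:,:2].mean(0).round(4),np.ptp(kn[:,:2],axis=0).round(3),len(kn),kn[:,2].max().round(3) if len(kn) else 0)
  ret = um.true_divide(
Traceback (most recent call last):
  File "w.py", line 17, in lid
    print("lid",k,"disc",np.round(c,4),2*rr,"n",len(d),"knob top",kn[:,:2].mean(0).round(4),np.ptp(kn[:,:2],axis=0).round(3),len(kn),kn[:,2].max().round(3) if len(kn) else 0)
                                                                                            ~~~~~~^^^^^^^^^^^^^^^^^
ValueError: zero-size array to reduction operation maximum which has no identity
```

servo_tool(increments=[{"slide": [-1,0,40],"dr": [0,0,0],"jaw": 0.3},{"slide": [-1,0,80],"dr": [0,0,0],"jaw": 0.3},{"slide": [-1,0,105],"dr": [0,0,0],"jaw": 0.3},{"slide": [-1,0,117],"dr": [0,0,0],"jaw": 0.3},{"slide": [-1,0,124],"dr": [0,0,0],"jaw": 0.3},{"slide": [-1,0,124],"dr": [0,0,0],"jaw": 0.3},{"slide": [-1,0,124],"dr": [0,0,0],"jaw": 0.5},{"slide": [-1,0,124],"dr": [0,0,0],"jaw": 0.7},{"slide": [-1,0,124],"dr": [0,0,0],"jaw": 1},{"slide": [-1,0,124],"dr": [0,0,0],"jaw": 1},{"slide": [-1,0,124],"dr": [0,0,0],"jaw": 1},{"slide": [-1,0,124],"dr": [0,0,0],"jaw": 1},{"slide": [-1,0,124],"dr": [0,0,0],"jaw": 1},{"slide": [-1,0,124],"dr": [0,0,0],"jaw": 1}], force=20)

```text
t: 10.2
tool_pos: [0.6646, -0.1115, 0.2063]
orientation: [-0.0, 3.142, 0.0]
force: [-0.6, -0.5, 2.0]
opening: 0.0212
gripper_force: 20.0
```

servo_tool(increments=[{"slide": [0,0,-15],"dr": [0,0,0],"jaw": 1},{"slide": [0,0,-45],"dr": [0,0,0],"jaw": 1},{"slide": [0,0,-80],"dr": [0,0,0],"jaw": 1},{"slide": [0,0,-115],"dr": [0,0,0],"jaw": 1},{"slide": [0,0,-145],"dr": [0,0,0],"jaw": 1},{"slide": [0,0,-160],"dr": [0,0,0],"jaw": 1},{"slide": [1,20,-160],"dr": [0,0,0],"jaw": 1},{"slide": [4,60,-160],"dr": [0,0,0],"jaw": 1},{"slide": [6,100,-160],"dr": [0,0,0],"jaw": 1},{"slide": [9,140,-160],"dr": [0,0,0],"jaw": 1},{"slide": [11,180,-160],"dr": [0,0,0],"jaw": 1},{"slide": [12,205,-160],"dr": [0,0,0],"jaw": 1},{"slide": [12,219,-160],"dr": [0,0,0],"jaw": 1},{"slide": [12,219,-160],"dr": [0,0,0],"jaw": 1},{"slide": [12,219,-160],"dr": [0,0,0],"jaw": 1}])

```text
t: 11.7
tool_pos: [0.6524, 0.107, 0.3653]
orientation: [0.001, -3.14, 0.001]
force: [-0.7, 0.3, -0.8]
opening: 0.0214
gripper_force: 20.0
```

```bash
cat >> w.py <<'E'
def held(Q,s,k,off):
    g=s["tool_pos"];z=g[2]-off+.016
    q=Q[(np.hypot(*(Q[:,:2]-g[:2]).T)<LD[k]/2+.02)&(abs(Q[:,2]-z)<.006)]
    c,rr=cv2.minEnclosingCircle(cv2.convexHull(q[:,:2].astype(np.float32))[:,0])
    A=np.c_[q[:,:2]-g[:2],np.ones(len(q))];a=np.linalg.lstsq(A,q[:,2]-z,rcond=None)[0]
    print("held",k,np.round(c,4),2*rr,"tilt",np.degrees(np.hypot(*a[:2])).round(1),"min",q.min(0).round(4),"max",q.max(0).round(4))
def jar2(Q,g,k): # visible arc, known radius
    h,D=JH[k];q=Q[np.hypot(*(Q[:,:2]-g).T)<D/2+.01];r=q[abs(q[:,2]-h)<.004][:,:2]
    f=lambda c:np.hypot(*(r-c).T)-(D/2-.003)
    s=least_squares(f,g,loss="soft_l1",f_scale=.002);print("jar2",k,s.x.round(4),len(r),np.std(f(s.x)).round(4))
E
python3 - <<'E'
from w import *
s=st();I,W,Q=look();held(Q,s,"c",.206);jar2(Q,np.array([.6518,.1075]),"c")
E
```

```text
t 11.7 pos [0.6524 0.107  0.3653] R [[-1.0, -0.0004, 0.0013], [-0.0004, 1.0, -0.0007]] F [-0.7  0.3 -0.8] op 0.0214 gf 19.999712508288212
held c [0.6528 0.1066] 0.08611872047185898 tilt 0.1 min [0.6101 0.0651 0.1699] max [0.6954 0.1489 0.1809]
jar2 c [0.6534 0.1094] 676 0.0017
```

servo_tool(increments=[{"slide": [0,1.5,25],"dr": [0,0,0],"jaw": 1},{"slide": [0,1.5,55],"dr": [0,0,0],"jaw": 1},{"slide": [0,1.5,67],"dr": [0,0,0],"jaw": 1},{"slide": [0,1.5,73],"dr": [0,0,0],"jaw": 1},{"slide": [0,1.5,76],"dr": [0,0,0],"jaw": 1},{"slide": [0,1.5,78],"dr": [0,0,0],"jaw": 1},{"slide": [0,1.5,80],"dr": [0,0,0],"jaw": 1},{"slide": [0,1.5,82],"dr": [0,0,0],"jaw": 1},{"slide": [0,1.5,83],"dr": [0,0,0],"jaw": 1},{"slide": [0,1.5,84],"dr": [0,0,0],"jaw": 1},{"slide": [0,1.5,84],"dr": [0,0,0],"jaw": 1},{"slide": [0,1.5,84],"dr": [0,0,0],"jaw": 1}])

```text
t: 12.95
tool_pos: [0.6526, 0.1089, 0.2823]
orientation: [-0.0, 3.142, -0.0]
force: [-0.3, 0.3, -0.6]
opening: 0.021
gripper_force: 20.0
```

servo_tool(increments=[{"slide": [0,0,0.5],"dr": [0,0,0],"jaw": 1},{"slide": [0,0,1],"dr": [0,0,0],"jaw": 1},{"slide": [0,0,1.5],"dr": [0,0,0],"jaw": 1},{"slide": [0,0,1.5],"dr": [0,0,0],"jaw": 1},{"slide": [0,0,1.5],"dr": [0,0,0],"jaw": 1}])

```text
t: 13.45
tool_pos: [0.6526, 0.109, 0.2813]
orientation: [-0.0, 3.141, 0.0]
force: [-1.8, -0.6, 4.0]
opening: 0.0208
gripper_force: 20.0
```

servo_tool(increments=[{"slide": [0,0,0],"dr": [0,0,0],"jaw": 0.7},{"slide": [0,0,0],"dr": [0,0,0],"jaw": 0.5},{"slide": [0,0,0],"dr": [0,0,0],"jaw": 0.35},{"slide": [0,0,0],"dr": [0,0,0],"jaw": 0.35},{"slide": [0,0,-10],"dr": [0,0,0],"jaw": 0.35},{"slide": [0,0,-40],"dr": [0,0,0],"jaw": 0.35},{"slide": [0,0,-80],"dr": [0,0,0],"jaw": 0.35},{"slide": [0,0,-100],"dr": [0,0,0],"jaw": 0.35},{"slide": [0,0,-100],"dr": [0,0,0],"jaw": 0.35}])

```text
t: 14.35
tool_pos: [0.6537, 0.109, 0.3868]
orientation: [-0.0, 3.133, 0.001]
force: [1.0, -0.5, 0.2]
opening: 0.0603
gripper_force: 0.0
```

Run:
```python
from w import *
s=st();I,W,Q=look();seat(Q,np.array([.6528,.109]),"c")
```

```text
t 14.35 pos [0.6537 0.109  0.3868] R [[-1.0, -0.0002, -0.0086], [-0.0002, 1.0, 0.0008]] F [ 1.  -0.5  0.2] op 0.0603 gf 0.0
seat c disc z 0.0916 exp 0.09100000000000001 tilt deg 0.1 c [0.6531 0.1093] 0.08591616898775101 knob [0.6494 0.1091] 4143
```

Lid c is seated level. Next is lid b.

servo_tool(increments=[{"slide": [20,-21,0],"dr": [0,0,0],"jaw": 0.3},{"slide": [48,-51,0],"dr": [0,0,0],"jaw": 0.3},{"slide": [76,-81,10],"dr": [0,0,0],"jaw": 0.3},{"slide": [104,-111,20],"dr": [0,0,0],"jaw": 0.3},{"slide": [132,-141,30],"dr": [0,0,0],"jaw": 0.3},{"slide": [160,-170,40],"dr": [0,0,0],"jaw": 0.3},{"slide": [182,-193,48],"dr": [0,0,0],"jaw": 0.3},{"slide": [190,-202,50],"dr": [0,0,0],"jaw": 0.3},{"slide": [190,-202,50],"dr": [0,0,0],"jaw": 0.3},{"slide": [190,-202,50],"dr": [0,0,0],"jaw": 0.3}])

```text
t: 15.4
tool_pos: [0.4631, -0.0928, 0.3308]
orientation: [0.0, 3.141, 0.001]
force: [-0.2, -0.2, -0.5]
opening: 0.0652
gripper_force: 0.0
```

Run:
```python
from w import *
s=st();I,W,Q=look();lid(Q,(.4625,-.0925),"b")
```

```text
t 15.4 pos [ 0.4631 -0.0928  0.3308] R [[-1.0, 0.0003, -0.0005], [0.0003, 1.0, 0.0004]] F [-0.2 -0.2 -0.5] op 0.0652 gf 0.0
lid b disc [ 0.4629 -0.0915] 0.07100193947553635 n 2679 knob top [ 0.4622 -0.0909] [0.021 0.021] 380 0.047
```

servo_tool(increments=[{"slide": [0,1,40],"dr": [0,0,0],"jaw": 0.3},{"slide": [0,1,80],"dr": [0,0,0],"jaw": 0.3},{"slide": [0,1,105],"dr": [0,0,0],"jaw": 0.3},{"slide": [0,1,117],"dr": [0,0,0],"jaw": 0.3},{"slide": [0,1,125],"dr": [0,0,0],"jaw": 0.3},{"slide": [0,1,125],"dr": [0,0,0],"jaw": 0.3},{"slide": [0,1,125],"dr": [0,0,0],"jaw": 0.5},{"slide": [0,1,125],"dr": [0,0,0],"jaw": 0.7},{"slide": [0,1,125],"dr": [0,0,0],"jaw": 1},{"slide": [0,1,125],"dr": [0,0,0],"jaw": 1},{"slide": [0,1,125],"dr": [0,0,0],"jaw": 1},{"slide": [0,1,125],"dr": [0,0,0],"jaw": 1},{"slide": [0,1,125],"dr": [0,0,0],"jaw": 1},{"slide": [0,1,125],"dr": [0,0,0],"jaw": 1}], force=20)

```text
t: 16.85
tool_pos: [0.4627, -0.0921, 0.2058]
orientation: [-0.0, 3.141, -0.0]
force: [-0.2, 0.1, 1.3]
opening: 0.021
gripper_force: 20.0
```

servo_tool(increments=[{"slide": [0,0,-15],"dr": [0,0,0],"jaw": 1},{"slide": [0,0,-45],"dr": [0,0,0],"jaw": 1},{"slide": [0,0,-80],"dr": [0,0,0],"jaw": 1},{"slide": [0,0,-120],"dr": [0,0,0],"jaw": 1},{"slide": [0,0,-155],"dr": [0,0,0],"jaw": 1},{"slide": [0,0,-170],"dr": [0,0,0],"jaw": 1},{"slide": [-6,20,-170],"dr": [0,0,0],"jaw": 1},{"slide": [-18,60,-170],"dr": [0,0,0],"jaw": 1},{"slide": [-30,100,-170],"dr": [0,0,0],"jaw": 1},{"slide": [-42,140,-170],"dr": [0,0,0],"jaw": 1},{"slide": [-54,180,-170],"dr": [0,0,0],"jaw": 1},{"slide": [-66,220,-170],"dr": [0,0,0],"jaw": 1},{"slide": [-78,260,-170],"dr": [0,0,0],"jaw": 1},{"slide": [-90,300,-170],"dr": [0,0,0],"jaw": 1},{"slide": [-102,340,-170],"dr": [0,0,0],"jaw": 1},{"slide": [-113,378,-170],"dr": [0,0,0],"jaw": 1},{"slide": [-120,402,-170],"dr": [0,0,0],"jaw": 1},{"slide": [-123,412,-170],"dr": [0,0,0],"jaw": 1},{"slide": [-123,412,-170],"dr": [0,0,0],"jaw": 1},{"slide": [-123,412,-170],"dr": [0,0,0],"jaw": 1}])

```text
t: 18.85
tool_pos: [0.5854, 0.319, 0.3748]
orientation: [-0.0, -3.14, 0.002]
force: [0.6, -0.2, -1.1]
opening: 0.0215
gripper_force: 20.0
```

Run:
```python
from w import *
s=st();I,W,Q=look("w3");held(Q,s,"b",.206);jar2(Q,np.array([.5855,.320]),"b")
```

```text
t 18.85 pos [0.5854 0.319  0.3748] R [[-1.0, 0.0001, 0.0013], [0.0001, 1.0, -0.0011]] F [ 0.6 -0.2 -1.1] op 0.0215 gf 19.999911134509603
held b [0.5852 0.3196] 0.07180172950029373 tilt 0.4 min [0.5498 0.2838 0.1798] max [0.6208 0.3542 0.1903]
jar2 b [0.5864 0.323 ] 631 0.0017
```

View pics/w3.png

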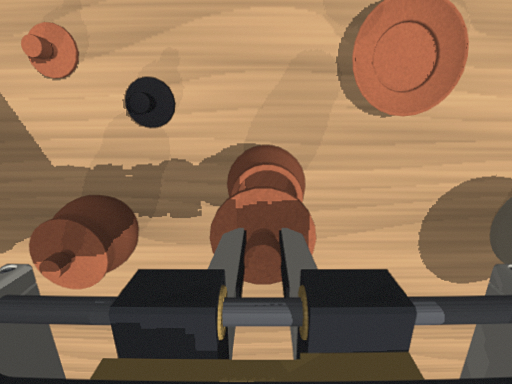

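The wrist picture shows lid b held level at (263,230) with jar b's rim behind it at (266,185). The black look-alike at (150,102) and the saucer at (410,55) are untouched. I'll shift 2 mm in y and lower.

servo_tool(increments=[{"slide": [-1,2,25],"dr": [0,0,0],"jaw": 1},{"slide": [-1,2,50],"dr": [0,0,0],"jaw": 1},{"slide": [-1,2,62],"dr": [0,0,0],"jaw": 1},{"slide": [-1,2,68],"dr": [0,0,0],"jaw": 1},{"slide": [-1,2,71],"dr": [0,0,0],"jaw": 1},{"slide": [-1,2,73],"dr": [0,0,0],"jaw": 1},{"slide": [-1,2,75],"dr": [0,0,0],"jaw": 1},{"slide": [-1,2,77],"dr": [0,0,0],"jaw": 1},{"slide": [-1,2,78],"dr": [0,0,0],"jaw": 1},{"slide": [-1,2,79],"dr": [0,0,0],"jaw": 1},{"slide": [-1,2,79.5],"dr": [0,0,0],"jaw": 1},{"slide": [-1,2,79.5],"dr": [0,0,0],"jaw": 1},{"slide": [-1,2,79.5],"dr": [0,0,0],"jaw": 1}])

```text
t: 20.2
tool_pos: [0.5865, 0.3219, 0.2962]
orientation: [-0.0, 3.142, 0.0]
force: [-0.6, 0.6, 0.1]
opening: 0.021
gripper_force: 20.0
```

servo_tool(increments=[{"slide": [0,0,0.5],"dr": [0,0,0],"jaw": 1},{"slide": [0,0,1],"dr": [0,0,0],"jaw": 1},{"slide": [0,0,1],"dr": [0,0,0],"jaw": 1},{"slide": [0,0,1],"dr": [0,0,0],"jaw": 1}])

```text
t: 20.6
tool_pos: [0.5866, 0.322, 0.2958]
orientation: [-0.0, 3.141, 0.0]
force: [-1.0, -0.8, 3.2]
opening: 0.0209
gripper_force: 20.0
```

servo_tool(increments=[{"slide": [0,0,0],"dr": [0,0,0],"jaw": 0.7},{"slide": [0,0,0],"dr": [0,0,0],"jaw": 0.5},{"slide": [0,0,0],"dr": [0,0,0],"jaw": 0.35},{"slide": [0,0,0],"dr": [0,0,0],"jaw": 0.35},{"slide": [0,0,-10],"dr": [0,0,0],"jaw": 0.35},{"slide": [0,0,-40],"dr": [0,0,0],"jaw": 0.35},{"slide": [0,0,-80],"dr": [0,0,0],"jaw": 0.35},{"slide": [0,0,-100],"dr": [0,0,0],"jaw": 0.35},{"slide": [0,0,-100],"dr": [0,0,0],"jaw": 0.35}])

```text
t: 21.5
tool_pos: [0.5874, 0.3223, 0.4014]
orientation: [-0.0, 3.134, 0.006]
force: [0.1, -0.1, 0.2]
opening: 0.0601
gripper_force: 0.0
```

Run:
```python
from w import *
s=st();I,W,Q=look();seat(Q,np.array([.5866,.322]),"b")
```

```text
t 21.5 pos [0.5874 0.3223 0.4014] R [[-1.0, -0.0002, -0.0079], [-0.0002, 1.0, 0.0036]] F [ 0.1 -0.1  0.2] op 0.0601 gf 0.0
seat b disc z 0.1066 exp 0.10600000000000001 tilt deg 0.2 c [0.5871 0.3224] 0.07223060727119446 knob [0.5862 0.3224] 2613
```

servo_tool(increments=[{"slide": [15,-24,0],"dr": [0,0,0],"jaw": 0.3},{"slide": [37,-60,5],"dr": [0,0,0],"jaw": 0.3},{"slide": [59,-96,15],"dr": [0,0,0],"jaw": 0.3},{"slide": [81,-132,28],"dr": [0,0,0],"jaw": 0.3},{"slide": [103,-168,40],"dr": [0,0,0],"jaw": 0.3},{"slide": [125,-204,52],"dr": [0,0,0],"jaw": 0.3},{"slide": [141,-229,61],"dr": [0,0,0],"jaw": 0.3},{"slide": [148,-240,65],"dr": [0,0,0],"jaw": 0.3},{"slide": [148,-240,65],"dr": [0,0,0],"jaw": 0.3},{"slide": [148,-240,65],"dr": [0,0,0],"jaw": 0.3}])

```text
t: 22.55
tool_pos: [0.439, 0.0823, 0.3304]
orientation: [0.001, 3.141, 0.001]
force: [0.3, 0.1, 0.9]
opening: 0.0652
gripper_force: 0.0
```

Run:
```python
from w import *
s=st();I,W,Q=look("w4");lid(Q,(.438,.082),"a")
```

```text
t 22.55 pos [0.439  0.0823 0.3304] R [[-1.0, 0.0003, -0.0005], [0.0003, 1.0, 0.0005]] F [0.3 0.1 0.9] op 0.0652 gf 0.0
lid a disc [0.4394 0.0827] 0.05736169591546059 n 1566 knob top [0.4388 0.0829] [0.021 0.021] 377 0.046
```

View pics/w4.png

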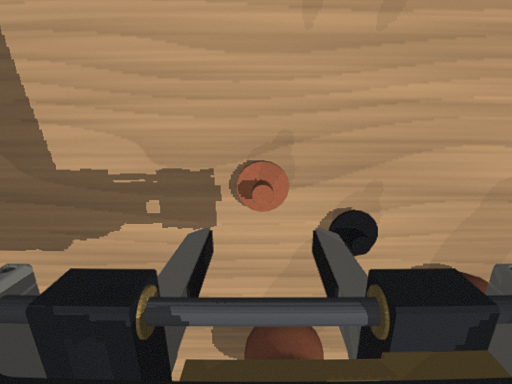

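The wrist picture shows the terracotta lid a centred between the fingers at (262,187). The black look-alike is off to the side at (353,230), clear of the fingers. I'll pick up lid a.

servo_tool(increments=[{"slide": [0,0,40],"dr": [0,0,0],"jaw": 0.3},{"slide": [0,0,80],"dr": [0,0,0],"jaw": 0.3},{"slide": [0,0,105],"dr": [0,0,0],"jaw": 0.3},{"slide": [0,0,117],"dr": [0,0,0],"jaw": 0.3},{"slide": [0,0,125],"dr": [0,0,0],"jaw": 0.3},{"slide": [0,0,125],"dr": [0,0,0],"jaw": 0.3},{"slide": [0,0,125],"dr": [0,0,0],"jaw": 0.5},{"slide": [0,0,125],"dr": [0,0,0],"jaw": 0.7},{"slide": [0,0,125],"dr": [0,0,0],"jaw": 1},{"slide": [0,0,125],"dr": [0,0,0],"jaw": 1},{"slide": [0,0,125],"dr": [0,0,0],"jaw": 1},{"slide": [0,0,125],"dr": [0,0,0],"jaw": 1},{"slide": [0,0,125],"dr": [0,0,0],"jaw": 1},{"slide": [0,0,125],"dr": [0,0,0],"jaw": 1}], force=20)

```text
t: 24.0
tool_pos: [0.4386, 0.0819, 0.2053]
orientation: [-0.0, 3.141, -0.0]
force: [-0.2, -1.2, 1.6]
opening: 0.0211
gripper_force: 20.0
```

servo_tool(increments=[{"slide": [0,0,-15],"dr": [0,0,0],"jaw": 1},{"slide": [0,0,-45],"dr": [0,0,0],"jaw": 1},{"slide": [0,0,-80],"dr": [0,0,0],"jaw": 1},{"slide": [0,0,-115],"dr": [0,0,0],"jaw": 1},{"slide": [0,0,-140],"dr": [0,0,0],"jaw": 1},{"slide": [0,0,-150],"dr": [0,0,0],"jaw": 1},{"slide": [3,-20,-150],"dr": [0,0,0],"jaw": 1},{"slide": [9,-60,-150],"dr": [0,0,0],"jaw": 1},{"slide": [15,-100,-150],"dr": [0,0,0],"jaw": 1},{"slide": [21,-140,-150],"dr": [0,0,0],"jaw": 1},{"slide": [27,-180,-150],"dr": [0,0,0],"jaw": 1},{"slide": [33,-220,-150],"dr": [0,0,0],"jaw": 1},{"slide": [39,-260,-150],"dr": [0,0,0],"jaw": 1},{"slide": [45,-300,-150],"dr": [0,0,0],"jaw": 1},{"slide": [51,-335,-150],"dr": [0,0,0],"jaw": 1},{"slide": [55,-359,-150],"dr": [0,0,0],"jaw": 1},{"slide": [56.5,-369,-150],"dr": [0,0,0],"jaw": 1},{"slide": [56.5,-369,-150],"dr": [0,0,0],"jaw": 1},{"slide": [56.5,-369,-150],"dr": [0,0,0],"jaw": 1}])

```text
t: 25.9
tool_pos: [0.3822, -0.2864, 0.3545]
orientation: [0.0, -3.141, -0.002]
force: [0.4, 0.2, -1.3]
opening: 0.0213
gripper_force: 20.0
```

Run:
```python
from w import *
s=st();I,W,Q=look("w5");held(Q,s,"a",.2055);jar2(Q,np.array([.382,-.287]),"a")
```

```text
t 25.9 pos [ 0.3822 -0.2864  0.3545] R [[-1.0, -0.0002, 0.0008], [-0.0002, 1.0, 0.0014]] F [ 0.4  0.2 -1.3] op 0.0213 gf 19.99994598334979
held a [ 0.3827 -0.2856] 0.05742613598704338 tilt 2.0 min [ 0.3541 -0.3134  0.1605] max [ 0.409  -0.2582  0.171 ]
jar2 a [ 0.3825 -0.2861] 594 0.0017
```

View pics/w5.png

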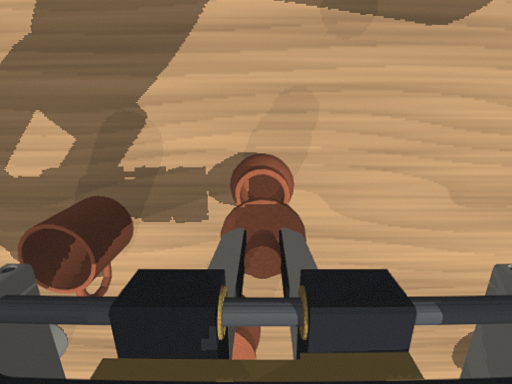

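The wrist picture shows lid a held at (263,230) directly over jar a, whose rim is at (262,185). They agree within 1 mm, and the mug at (75,245) is clear. I'll lower it.

servo_tool(increments=[{"slide": [0,0,25],"dr": [0,0,0],"jaw": 1},{"slide": [0,0,55],"dr": [0,0,0],"jaw": 1},{"slide": [0,0,70],"dr": [0,0,0],"jaw": 1},{"slide": [0,0,76],"dr": [0,0,0],"jaw": 1},{"slide": [0,0,79],"dr": [0,0,0],"jaw": 1},{"slide": [0,0,81],"dr": [0,0,0],"jaw": 1},{"slide": [0,0,83],"dr": [0,0,0],"jaw": 1},{"slide": [0,0,85],"dr": [0,0,0],"jaw": 1},{"slide": [0,0,86.5],"dr": [0,0,0],"jaw": 1},{"slide": [0,0,88],"dr": [0,0,0],"jaw": 1},{"slide": [0,0,89],"dr": [0,0,0],"jaw": 1},{"slide": [0,0,89],"dr": [0,0,0],"jaw": 1},{"slide": [0,0,89],"dr": [0,0,0],"jaw": 1}])

```text
t: 27.25
tool_pos: [0.3821, -0.2872, 0.2662]
orientation: [0.0, -3.142, -0.0]
force: [-0.0, -0.1, -1.1]
opening: 0.0211
gripper_force: 20.0
```

servo_tool(increments=[{"slide": [0,0,0.5],"dr": [0,0,0],"jaw": 1},{"slide": [0,0,1],"dr": [0,0,0],"jaw": 1},{"slide": [0,0,1.5],"dr": [0,0,0],"jaw": 1},{"slide": [0,0,1.5],"dr": [0,0,0],"jaw": 1},{"slide": [0,0,1.5],"dr": [0,0,0],"jaw": 1}])

```text
t: 27.75
tool_pos: [0.3824, -0.2874, 0.2653]
orientation: [-0.0, 3.141, -0.001]
force: [-1.4, -0.7, 5.8]
opening: 0.0211
gripper_force: 20.0
```

servo_tool(increments=[{"slide": [0,0,0],"dr": [0,0,0],"jaw": 0.7},{"slide": [0,0,0],"dr": [0,0,0],"jaw": 0.5},{"slide": [0,0,0],"dr": [0,0,0],"jaw": 0.35},{"slide": [0,0,0],"dr": [0,0,0],"jaw": 0.35},{"slide": [0,0,-10],"dr": [0,0,0],"jaw": 0.35},{"slide": [0,0,-40],"dr": [0,0,0],"jaw": 0.35},{"slide": [0,0,-80],"dr": [0,0,0],"jaw": 0.35},{"slide": [0,0,-110],"dr": [0,0,0],"jaw": 0.35},{"slide": [0,0,-110],"dr": [0,0,0],"jaw": 0.35},{"slide": [0,0,-110],"dr": [0,0,0],"jaw": 0.35}])

```text
t: 28.75
tool_pos: [0.3823, -0.2873, 0.376]
orientation: [-0.0, 3.14, -0.003]
force: [-0.6, -0.5, -0.1]
opening: 0.0603
gripper_force: 0.0
```

Run:
```python
from w import *
s=st();I,W,Q=look();seat(Q,np.array([.3824,-.2872]),"a")
I,D=read_camera("side");cv2.imwrite("pics/side1.png",cv2.resize(I[...,::-1],(800,600),interpolation=cv2.INTER_CUBIC))
```

```text
t 28.75 pos [ 0.3823 -0.2873  0.376 ] R [[-1.0, -0.0002, -0.0018], [-0.0002, 1.0, -0.0016]] F [-0.6 -0.5 -0.1] op 0.0603 gf 0.0
seat a disc z 0.0765 exp 0.07600000000000001 tilt deg 0.4 c [ 0.383  -0.2867] 0.05757879838347435 knob [ 0.3818 -0.2873] 1291
```

View pics/side1.png

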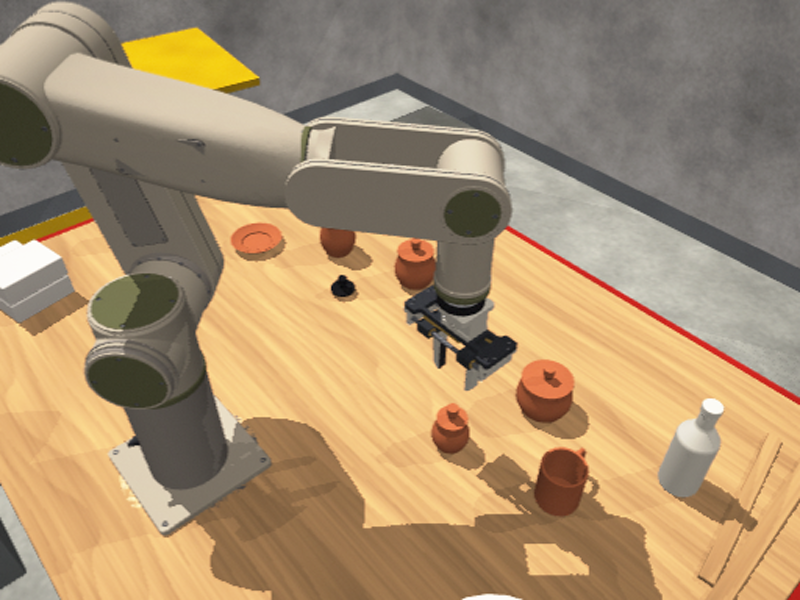

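Jars a (451,428), c (415,265) and d (546,388) stand upright with level lids. The top of jar b (337,238) is hidden by the arm here, but it measured level after release. The mug, saucer and black look-alike haven't moved. I'll hand in.

```bash
python3 -c "from plant import *;print(close_job())"
```

```text
the job is handed in; nothing more can be done
None
```

All four lids are on their own jars and measured level to within 0.4° after release; the mug, saucer and black look-alike were left alone, and I handed the job in at about 29 s of the 109 s allowed.

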